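# Check the screen press gap with a feeler blade

### The arm

A 6-joint arm with a two-finger parallel gripper is mounted at the origin on the work surface. World frame = base frame: x ahead of the robot, y to its left, z up, the work surface at z = 0. Lengths are in m, angles in degrees, forces in N, time in s.
With the tool pointing down it reaches from about 0.325 to 0.85 m from the base axis. Payload 15.5 kg.
Tool frame: the origin (TCP) lies at the very end of the fingers, on their centre line; the grasp point (between the pads) lies arm.grip_depth behind it (arm.grip_depth is the distance from the TCP to the grasp point, in m); z points along the fingers, y is the direction in which the jaws open and shut (so a half turn about z gives the same grasp; the last joint's range is limited). The gripper opens to 91 mm and grips with 3 to 60 N. Pads are 32 mm wide; open, the fingers measure 118 mm over their backs; the gripper's body (76 mm by 178 mm) begins 60 mm behind the grasp point.
Start: joints at [64.658, 28.281, 77.091, -0, 74.628, -5.472], TCP at [0.212, 0.588, 0.214] pointing down, gripper open.
Joint ranges: [-166.48, 166.48], [-47.26, 123.95], [12.59, 153.08], [-70.14, 250.14], [6.76, 159.57], [-176.63, 176.63]. Speed limits (degrees/s): [108.29, 108.29, 147.25, 172.46, 172.46, 172.46].

### API

Orientations are given as a 3x3 rotation matrix whose columns are the frame's x, y, z axes.
In Python, from rig import arm gives the robot as it stands. Calls block until the motion is done:
- arm.move_to(position, orientation): joint-space move of the TCP to a pose.
- arm.move_l(position, orientation=None, feed=0.15): straight line of the TCP; orientation=None keeps the orientation; feed is the mean speed in m/s.
- arm.move_joints(angles): joint-space move.
- arm.grip(opening): finger opening in m; the grip force is fixed at half the most; returns when the fingers have stopped.
- arm.sleep(seconds).
- arm.solve_ik(position, orientation): joint angles nearest the present ones, or None.
- arm.snapshot(name): name is "scene" or "side" or "wrist"; returns the picture (420x560x3 uint8, red, green, blue); there is no depth.
- arm.get_calibration(name): a dict with "intrinsics" (3x3 intrinsics, pixels), "cam_to_world" (4x4, takes a point from camera to world coordinates). Camera axes: x right, y down, z forward; pixel columns grow to the right and rows downward; lengths in m; the calibration is good to about 2 mm. A picture is of the moment at which its call begins: read the wrist's pose just before it. get_calibration takes no time and is no camera call; for the wrist camera it gives the pose at the moment of the call.
A pose or a line that the arm cannot do raises arm.Unreachable and nothing moves.
- arm.sign_off(): hands the job in, once; it reports no verdict.
Readings, each from a call of its own:
- arm.current_t(): time.
- arm.current_joint_positions(): joint angles.
- arm.current_dq(): joint speeds.
- arm.current_tau(): joint torques, N m.
- arm.current_ee_pos(): TCP position.
- arm.current_tool_rot(): TCP orientation.
- arm.current_force(): force on the tool from outside, world axes, zero at the start.
- arm.current_torque(): the same for the moment, N m.
- arm.current_width(): finger opening in m.
Only numpy, scipy, OpenCV 4.12 (cv2) and the standard library are available. Lean on these libraries where they do the work, as an engineer would, in place of code of your own. Each camera call takes 0.05 s, during which the arm holds its last target.

### The job

Take the broad feeler gauge by its upright handle and slide its blade, nose first and flat on the bench, into the gap under the sprung jaw of the small phone-screen press, feeling it lift the jaw and drag. Push on squarely through the middle of the gap, from the side that faces the robot, until the nose is about level with the jaw's far side, then let go and leave it there. Leave the slim gauge where it lies.

Things in the scene. Friction and masses are not known exactly. Their poses are not given: they have to be found in the camera images.
- broad_grip (a point): Centre of the broad gauge's black upright handle, 40 mm above its flat underside. Steel blade 34 wide, 8 thick, 0.2 kg, lying on the bench. +x runs along the blade to its nose, 120 mm ahead; the last 22 mm taper on top to 2.5 mm; tail 25 mm behind. Handle 36 long (x), 24 thick (y), from 8 to 72 mm up; grip it across y.
- slim_grip (a point): Centre of the slim gauge's handle, 40 mm above its underside. The wrong gauge (too thin to drag): same form, but blade 14 mm wide, 4 mm thick, nose 90 mm ahead along +x, handle 14 mm thick (y), 36 mm long (x), 72 mm high. Which gauge lies left and which right varies.
- gap (a point): Bench point under the middle of the jaw of the aluminium press (bridge 152 wide in y, 70 deep, 90 mm high). +x runs from the entry side, facing the robot, to the far side. Jaw 50 deep (x -25 to 25 mm), 80 wide; 104 mm between posts. Gap 5 mm high, floor is the bench itself. Nose level with the jaw's far side = broad handle's centre at x -95 mm.
- jaw (a joint): Height (m) by which the sprung steel jaw is lifted: 0 closed (gap 5 mm), about 0.003 with the broad blade flat under it, 0.012 at most. It bears down with about 4 to 5 N, giving a drag of roughly 4 to 12 N on the blade.
There are look-alikes about, which are no part of the job. Leave any green or turquoise look-alike of the part that bears broad_grip alone.

How it is judged (in metres and radians):
On the way:
1. the robot's fingers slide the broad blade under the jaw and lift it by more than 1.5 mm (value of joint jaw above 0.0015 m and contact force between the fingers and broad above 0.5 N and x of broad_grip in the frame of gap between -0.145 and -0.05 m and y of broad_grip in the frame of gap between -0.03 and 0.03 m), for 0.05 s.
At the end, for the whole second after the job is handed in: The broad gauge lies flat and at rest in the gap with its blade holding the jaw up by more than 1.5 mm, its nose within 20 mm of the jaw's far side (the handle's centre 75 to 115 mm before the middle of the jaw), the handle within 18 mm of the gap's centre line and the blade within 0.2 rad of it (x of broad_grip in the frame of gap between -0.115 and -0.075 m and y of broad_grip in the frame of gap between -0.018 and 0.018 m and z of broad_grip in the frame of gap between 0.034 and 0.046 m and angle between the x axis of broad_grip and the x axis of gap, either way round below 0.2 rad and angle between broad_grip's own z axis and vertical below 0.1 rad and value of joint jaw above 0.0015 m and linear speed of broad below 0.02 m/s); the robot touches nothing.
It fails at once if the slim gauge is moved by more than 30 mm (distance of slim_grip from where it was at the start of the episode above 0.03 m).
It also fails if it takes over 43 s, if anything falls off the work surface, if the arm or the gripper's body presses on something with over 40 N, if the wrist force passes 120 N, or if a joint passes its speed limit or range.

## Working session

There is one attempt and no reset: what is moved stays moved. The work goes in short steps, each a Python script; the robot and the scene stay as the last script left them, time stands still between calls to the robot, and variables do not carry over. Pictures are saved under pics/ and viewed, and the job is handed in when it is done.

```bash
ls; mkdir -p pics; python3 - <<'E'
from rig import arm
import cv2
for n in ["scene","side","wrist"]:
    im=arm.snapshot(n); cv2.imwrite(f"pics/{n}0.png",im[:,:,::-1])
    c=arm.get_calibration(n); print(n,c["intrinsics"].round(1).tolist(),c["cam_to_world"].round(3).tolist())
print(arm.current_t(),arm.grip_depth,arm.current_tool_rot().round(3).tolist(),arm.current_width())
E
```

```text
pics
scene [[470.5, 0.0, 275.7], [0.0, 470.5, 200.0], [0.0, 0.0, 1.0]] [[0.782, 0.482, -0.396, 0.934], [0.623, -0.615, 0.483, -0.573], [-0.011, -0.624, -0.781, 0.97], [0.0, 0.0, 0.0, 1.0]]
side [[503.3, 0.0, 279.5], [0.0, 503.3, 222.3], [0.0, 0.0, 1.0]] [[0.927, -0.231, 0.294, 0.185], [-0.374, -0.615, 0.695, -0.745], [0.02, -0.754, -0.657, 0.764], [0.0, 0.0, 0.0, 1.0]]
wrist [[346.4, 0.0, 281.9], [0.0, 346.4, 205.3], [0.0, 0.0, 1.0]] [[0.339, 0.902, 0.267, 0.136], [0.941, -0.325, -0.097, 0.615], [-0.001, 0.284, -0.959, 0.384], [0.0, 0.0, 0.0, 1.0]]
0.15 0.0188 [[-0.94, 0.34, -0.0], [0.34, 0.94, -0.001], [0.0, -0.001, -1.0]] 0.09130244242876401
```

View pics/scene0.png

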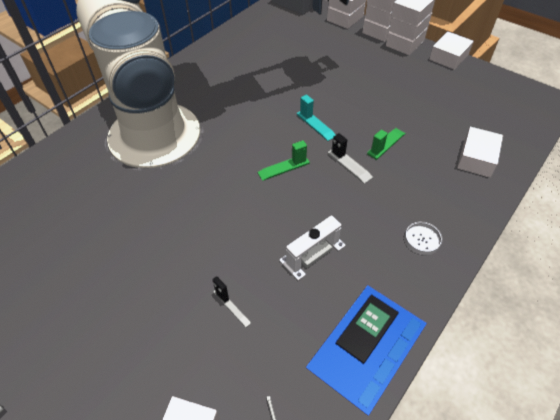

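View pics/side0.png

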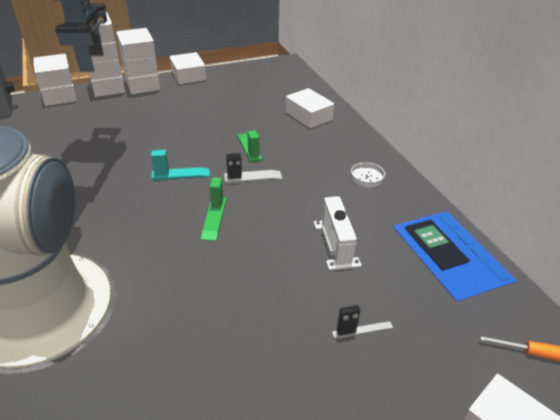

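View pics/wrist0.png

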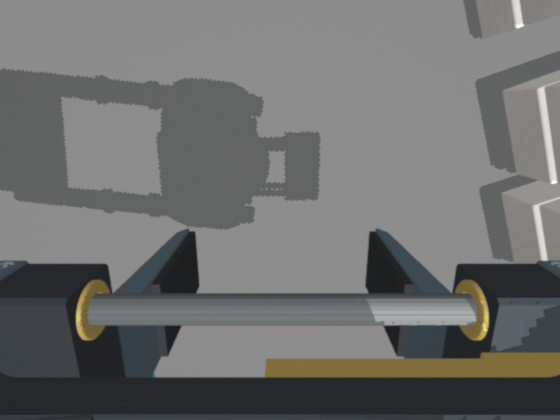

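The black-handled candidates in the scene view are A at (340,147), with its blade to (368,178), and B at (221,290), with its blade to (247,323). The blade on A looks wider. The green and turquoise ones at (300,153), (380,142) and (307,107) are look-alikes. I'll enlarge both to confirm.

```bash
python3 - <<'E'
import cv2,numpy as np
s=cv2.imread("pics/scene0.png"); d=cv2.imread("pics/side0.png")
f=lambda im,x,y,w,h:cv2.resize(im[y:y+h,x:x+w],(400,300),interpolation=cv2.INTER_CUBIC)
cv2.imwrite("pics/crop1.png",np.vstack([np.hstack([f(s,310,115,100,75),f(s,190,260,100,75)]),np.hstack([f(d,205,130,100,75),f(d,310,285,100,75)])]))
cv2.imwrite("pics/crop2.png",np.hstack([cv2.resize(s[205:285,270:350],(400,400),interpolation=cv2.INTER_CUBIC),cv2.resize(d[190:270,300:380],(400,400),interpolation=cv2.INTER_CUBIC)]))
E
```

```text
(no output)
```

View pics/crop1.png

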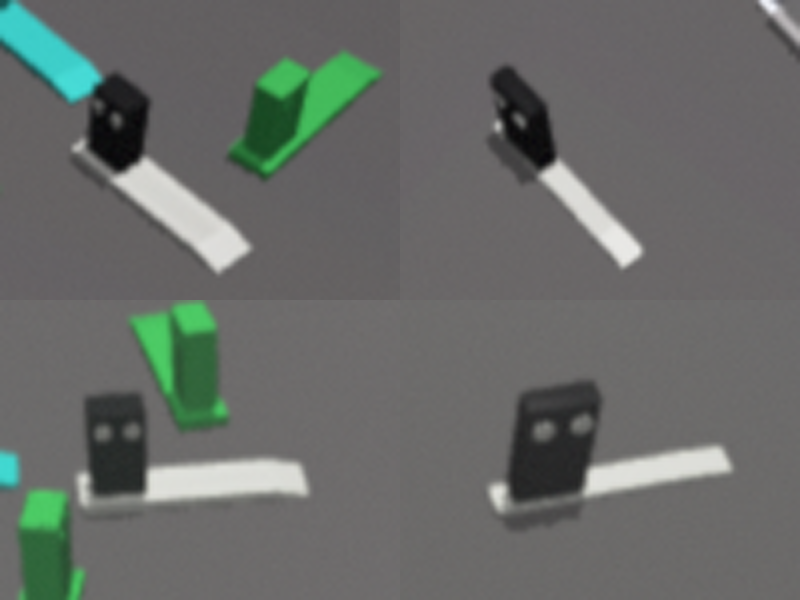

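View pics/crop2.png

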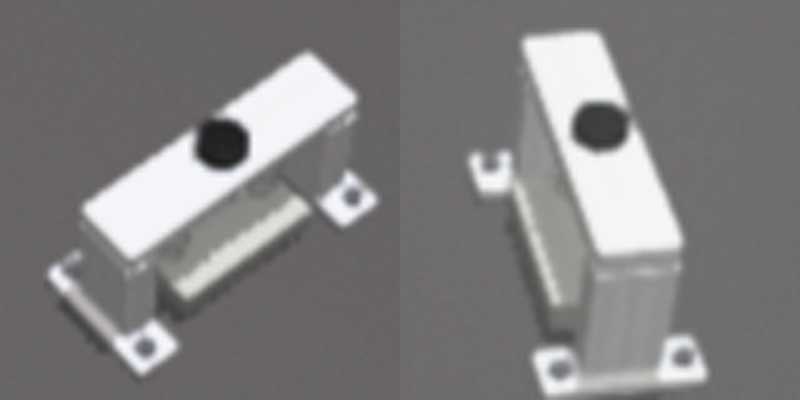

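A, in the left column of the crop, has the wide, thick blade with a tapered nose, so it's the broad gauge. B is the slim one. Now I'll triangulate the coarse positions.

```bash
cat > h.py <<'E'
from rig import arm
import numpy as np, cv2
def ray(c,uv,z):
    K=np.array(c["intrinsics"]);T=np.array(c["cam_to_world"])
    d=T[:3,:3]@np.linalg.solve(K,[uv[0],uv[1],1]); o=T[:3,3]
    return (o+d*(z-o[2])/d[2])
def proj(c,P):
    K=np.array(c["intrinsics"]);T=np.array(c["cam_to_world"])
    q=K@(T[:3,:3].T@(np.asarray(P)-T[:3,3])); return q[:2]/q[2]
def R(yaw): # tool down, tool y axis at yaw+90deg => tool x along yaw or opposite
    c,s=np.cos(yaw),np.sin(yaw)
    return np.array([[c,s,0],[s,-c,0],[0,0,-1.]])
E
python3 - <<'E'
from h import *
S=arm.get_calibration("scene");D=arm.get_calibration("side")
def go(c,off,sc,pts,z):
    for p in pts: print(z,p,ray(c,(off[0]+p[0]/sc,off[1]+p[1]/sc),z).round(4)[:2])
print("gauge scene");go(S,(310,115),4,[(92,86),(116,72),(150,100),(125,115)],.072);go(S,(310,115),4,[(219,272),(252,248),(72,152)],0.001)
print("gauge side");go(D,(205,130),4,[(308,195),(300,163),(83,207)],.001);go(D,(205,130),4,[(85,98),(146,96)],.072)
print("press scene");go(S,(270,205),5,[(83,210),(133,260),(357,98),(307,52)],.09)
print("press side");go(D,(300,190),5,[(123,38),(198,33),(283,245),(200,252)],.09)
print("slim");go(S,(190,260),4,[(495,68),(640,255)],.0) if 0 else go(S,(190,260),4,[(122,80),(230,260)],.0)
E
```

```text
gauge scene
0.072 (92, 86) [0.4634 0.2525]
0.072 (116, 72) [0.4687 0.2741]
0.072 (150, 100) [0.5021 0.2654]
0.072 (125, 115) [0.4968 0.243 ]
0.001 (219, 272) [0.5958 0.2209]
0.001 (252, 248) [0.602  0.2532]
0.001 (72, 152) [0.4532 0.2529]
gauge side
0.001 (308, 195) [0.5963 0.2185]
0.001 (300, 163) [0.6047 0.2532]
0.001 (83, 207) [0.4576 0.2563]
0.072 (85, 98) [0.4671 0.2707]
0.072 (146, 96) [0.503  0.2598]
press scene
0.09 (83, 210) [ 0.59   -0.1183]
0.09 (133, 260) [ 0.623  -0.1253]
0.09 (357, 98) [0.6515 0.0076]
0.09 (307, 52) [0.6186 0.0152]
press side
0.09 (123, 38) [0.6089 0.01  ]
0.09 (198, 33) [0.6411 0.0017]
0.09 (283, 245) [ 0.6106 -0.1315]
0.09 (200, 252) [ 0.578  -0.1235]
slim
0.0 (122, 80) [ 0.4897 -0.2389]
0.0 (230, 260) [ 0.6112 -0.2838]
```

```bash
python3 - <<'E'
from h import *
S=arm.get_calibration("scene")
c=np.array([.483,.257]);y=np.radians(-14);Rm=np.array([[np.cos(y),np.sin(y)],[-np.sin(y),np.cos(y)]])
for n,p in dict(g1tail=(376.5,158.5),g1tail2=(368,154),g2tip=(309,163),g2h=(300,163),g2e=(262,176),turq=(328,139),turq2=(334,135)).items():
    w=ray(S,p,0.004)[:2]; print(n,w.round(3),(Rm@(w-c)).round(3))
q=R(np.radians(167.5))
arm.move_to([0.60,-0.045,0.27],q)
def shot(n):
    print(n,arm.current_t()); C=arm.get_calibration("wrist");im=arm.snapshot("wrist");cv2.imwrite(f"pics/{n}.png",im[:,:,::-1]);np.savez(f"pics/{n}.npz",intrinsics=C["intrinsics"],cam_to_world=C["cam_to_world"])
shot("wp")
arm.move_to([0.50,0.25,0.25],R(np.radians(166)))
shot("wg")
E
```

```text
g1tail [0.575 0.317] [0.074 0.08 ]
g1tail2 [0.546 0.317] [0.047 0.074]
g2tip [0.435 0.186] [-0.029 -0.081]
g2h [0.415 0.17 ] [-0.045 -0.101]
g2e [0.362 0.067] [-0.071 -0.214]
turq [0.422 0.297] [-0.069  0.024]
turq2 [0.427 0.322] [-0.07  0.05]
wp 2.7833
wg 4.025
```

View pics/wp.png

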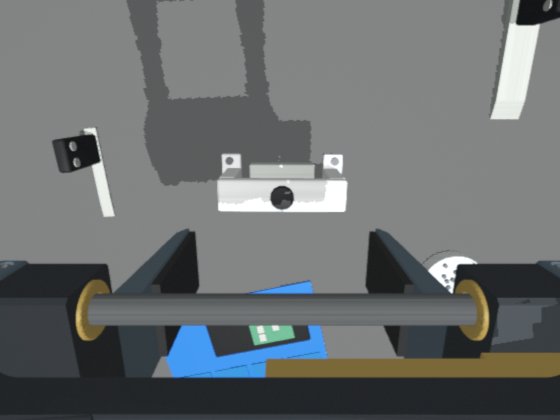

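View pics/wg.png

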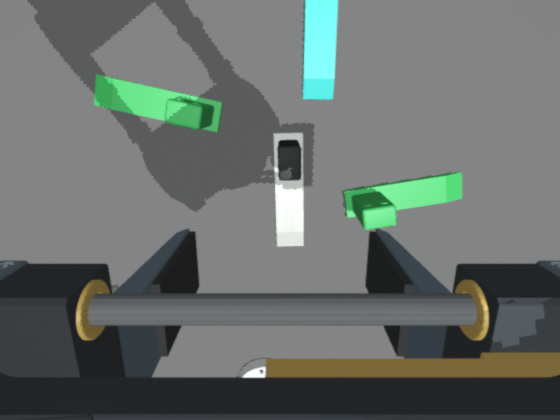

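The press sits square in the wrist view: top plate (219–346, 177–211), near feet at (231,160) and (334,160), knob at (283,197). The gauge is vertical: tail row 134, nose row 246, columns 275–304. I'll enlarge for edges.

```bash
python3 - <<'E'
import cv2
a=cv2.imread("pics/wp.png")[140:225,205:360];b=cv2.imread("pics/wg.png")[125:255,255:325]
cv2.imwrite("pics/wpc.png",cv2.resize(a,None,fx=5,fy=5,interpolation=cv2.INTER_CUBIC))
cv2.imwrite("pics/wgc.png",cv2.resize(b,None,fx=4.5,fy=4.5,interpolation=cv2.INTER_CUBIC))
E
```

```text
(no output)
```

View pics/wpc.png

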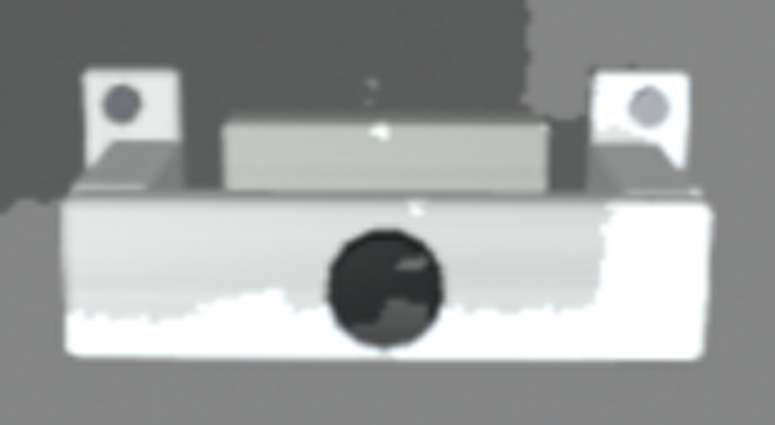

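View pics/wgc.png

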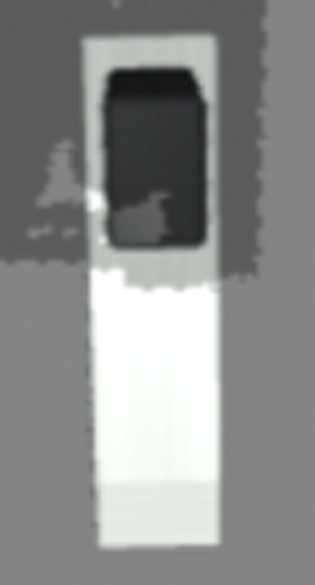

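```bash
python3 - <<'E'
from h import *
C=np.load("pics/wp.npz")
f=lambda p,z,o,s:ray(C,(o[0]+(p[0]+.5)/s-.5,o[1]+(p[1]+.5)/s-.5),z)[:2]
o=(205,140)
for z in (.004,.008):
    P=[f(p,z,o,5) for p in [(84,70),(178,70),(592,73),(690,73)]]
    d=P[0]-P[3];m=(P[0]+P[3])/2;yaw=np.arctan2(d[1],d[0])
    # sign so that x axis forward
    yv=yaw-np.pi/2 if True else 0
    x=np.array([np.cos(yv),np.sin(yv)]); x=x if x[0]>0 else -x
    print("feet z",z,[p.round(4) for p in P],np.linalg.norm(d).round(4),np.linalg.norm(P[1]-P[2]).round(4),np.degrees(np.arctan2(x[1],x[0])).round(2),"ctr",(m+.035*x).round(4))
for z in (.078,.08,.09):
    P=[f(p,z,o,5) for p in [(62,203),(712,205),(68,355),(703,359)]]
    print("top",z,np.mean(P,0).round(4),[np.linalg.norm(P[i]-P[j]).round(4) for i,j in((0,1),(2,3),(0,2))], np.degrees(np.arctan2(*(P[0]-P[1])[::-1])).round(2))
P=[f(p,.029,o,5) for p in [(225,122),(548,122)]];print("jaw",np.mean(P,0).round(4),np.linalg.norm(P[0]-P[1]))
C=np.load("pics/wg.npz");o=(255,125)
T=[f(p,.008,o,4.5) for p in [(84,37),(217,36)]];N=[f(p,.0015,o,4.5) for p in [(99,548),(219,545)]]
t=np.mean(T,0);n=np.mean(N,0);d=n-t;L=np.linalg.norm(d);print("gauge",t.round(4),n.round(4),"L",L.round(4),"w",np.linalg.norm(T[0]-T[1]).round(4),np.linalg.norm(N[0]-N[1]).round(4),"yaw",np.degrees(np.arctan2(d[1],d[0])).round(2),"grip",(t+d*25/145).round(4))
H=[f(p,.072,o,4.5) for p in [(105,100),(206,103),(107,248),(205,248)]];print("htop",np.mean(H,0).round(4),np.linalg.norm(H[0]-H[1]),np.linalg.norm(H[0]-H[2]))
E
```

```text
feet z 0.004 [array([ 0.5645, -0.1148]), array([ 0.5696, -0.0917]), array([0.5928, 0.01  ]), array([0.5981, 0.0341])] 0.1526 0.1043 -12.69 ctr [ 0.6155 -0.048 ]
feet z 0.008 [array([ 0.5641, -0.114 ]), array([ 0.5692, -0.0911]), array([0.5921, 0.0097]), array([0.5974, 0.0336])] 0.1512 0.1033 -12.69 ctr [ 0.6149 -0.0479]
top 0.078 [ 0.6154 -0.048 ] [np.float64(0.139), np.float64(0.1394), np.float64(0.0341)] -102.59
top 0.08 [ 0.6149 -0.0479] [np.float64(0.1382), np.float64(0.1386), np.float64(0.0339)] -102.59
top 0.09 [ 0.6123 -0.0473] [np.float64(0.1344), np.float64(0.1348), np.float64(0.0329)] -102.59
jaw [ 0.5896 -0.0423] 0.07733867740995887
gauge [0.4566 0.2673] [0.5992 0.2352] L 0.1462 w 0.0346 0.0349 yaw -12.68 grip [0.4812 0.2618]
htop [0.4814 0.2613] 0.022467938361613777 0.033579674849695776
```

Sizes agree: feet 152.6/104.3 mm, blade 146×35 mm, handle top within 1 mm of the blade estimate. Gap centre is (0.6154, −0.0480) with yaw −12.7°. The broad grip is at (0.4813, 0.2616) with yaw −12.7°. Now I'll grasp.

```bash
python3 - <<'E'
from h import *
q=R(np.radians(180-12.69))
g=[.4813,.2616]; zt=0.042-0.0188
arm.grip(0.062)
arm.move_to([*g,.13],q)
arm.move_l([*g,zt],feed=.12)
arm.grip(0.0)
print(arm.current_width(),arm.current_force().round(2),arm.current_ee_pos().round(4))
arm.move_l([*g,.135],feed=.12)
print(arm.current_width(),arm.current_force().round(2),arm.current_t())
cv2.imwrite("pics/w2.png",arm.snapshot("wrist")[:,:,::-1]);cv2.imwrite("pics/s2.png",arm.snapshot("side")[:,:,::-1])
cv2.imwrite("pics/2.png",np.hstack([cv2.resize(cv2.imread("pics/w2.png"),(400,300)),cv2.resize(cv2.imread("pics/s2.png"),(400,300))]))
E
```

```text
0.023940640465983723 [-0.3  -0.56  1.31] [0.4813 0.2616 0.0232]
0.023851050338695723 [-0.86  0.36 -2.33] 8.05
```

View pics/2.png

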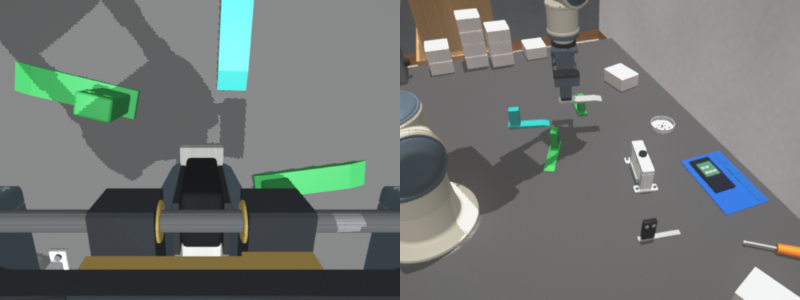

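The gauge is held (opening 23.9 mm, about 2 N of weight) and level. Next I'll carry it to the entry side and set it down.

```bash
python3 - <<'E'
from h import *
y=np.radians(-12.69);q=R(np.pi+y);gap=np.array([.6154,-.048]);ax=np.array([np.cos(y),np.sin(y)])
p=gap-.19*ax
arm.move_to([*p,.135],q)
arm.move_l([*p,.045],feed=.12)
f0=arm.current_force()
arm.move_l([*p,.0240],feed=.03)
for z in (.0236,.0232,.0229):
    arm.move_l([*p,z],feed=.01); f=arm.current_force(); print(z,(f-f0).round(2))
    if f[2]-f0[2]>4: break
print(arm.current_t(),arm.current_width())
for n in("side","scene"): cv2.imwrite(f"pics/{n}3.png",arm.snapshot(n)[:,:,::-1])
a=cv2.imread("pics/side3.png")[150:300,240:400];b=cv2.imread("pics/scene3.png")[170:320,220:380]
cv2.imwrite("pics/3.png",np.hstack([cv2.resize(i,(400,375),interpolation=cv2.INTER_CUBIC) for i in(a,b)]))
E
```

```text
0.0236 [-1.12  1.07  1.33]
0.0232 [-0.54  0.47  1.68]
0.0229 [-1.46  0.78 12.21]
11.7083 0.024474323427025574
```

View pics/3.png

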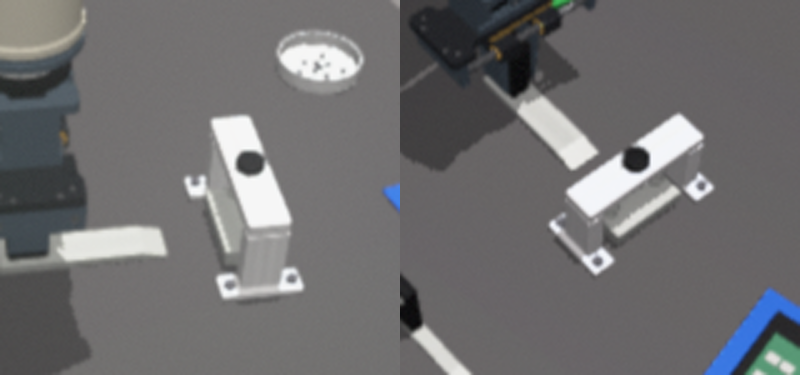

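The blade is flat on the bench (12 N down), in line with the gap and short of the jaw. I'll push in steps with force checks.

```bash
python3 - <<'E'
from h import *
y=np.radians(-12.69);gap=np.array([.6154,-.048]);ax=np.array([np.cos(y),np.sin(y)]);ay=np.array([-ax[1],ax[0]])
for x in (-.155,-.145,-.135,-.125,-.115,-.105,-.095):
    arm.move_l([*(gap+x*ax),.0231],feed=.04); f=arm.current_force()
    print(x,(f[:2]@ax).round(1),(f[:2]@ay).round(1),f[2].round(1),arm.current_width().round(4),arm.current_t())
    if abs(f[:2]@ax)>30 or abs(f[2])>40: break
for n in("side","scene"): cv2.imwrite(f"pics/{n}4.png",arm.snapshot(n)[:,:,::-1])
a=cv2.imread("pics/side4.png")[150:300,240:400];b=cv2.imread("pics/scene4.png")[170:320,220:380]
cv2.imwrite("pics/4.png",np.hstack([cv2.resize(i,(400,375),interpolation=cv2.INTER_CUBIC) for i in(a,b)]))
E
```

```text
Traceback (most recent call last):
AttributeError: 'float' object has no attribute 'round'
```

```bash
python3 - <<'E'
from h import *
y=np.radians(-12.69);gap=np.array([.6154,-.048]);ax=np.array([np.cos(y),np.sin(y)]);ay=np.array([-ax[1],ax[0]])
for x in (-.155,-.145,-.135,-.125,-.115,-.105,-.095):
    arm.move_l([*(gap+x*ax),.0231],feed=.04); f=arm.current_force()
    print(x,round(f[:2]@ax,1),round(f[:2]@ay,1),round(f[2],1),round(arm.current_width(),4),arm.current_t())
    if abs(f[:2]@ax)>30 or abs(f[2])>40: break
for n in("side","scene"): cv2.imwrite(f"pics/{n}4.png",arm.snapshot(n)[:,:,::-1])
a=cv2.imread("pics/side4.png")[150:300,240:400];b=cv2.imread("pics/scene4.png")[170:320,220:380]
cv2.imwrite("pics/4.png",np.hstack([cv2.resize(i,(400,375),interpolation=cv2.INTER_CUBIC) for i in(a,b)]))
E
```

```text
-0.155 -4.0 -0.2 7.2 0.0239 13.0833
-0.145 2.7 0.4 1.5 0.0241 13.4833
-0.135 0.3 0.1 3.9 0.0237 13.8833
-0.125 -11.5 -0.3 15.4 0.024 14.2833
-0.115 -6.4 -0.4 7.2 0.0238 14.6833
-0.105 -5.0 -0.1 1.0 0.0237 15.0833
-0.095 -0.1 0.2 -7.4 0.024 15.4833
```

View pics/4.png

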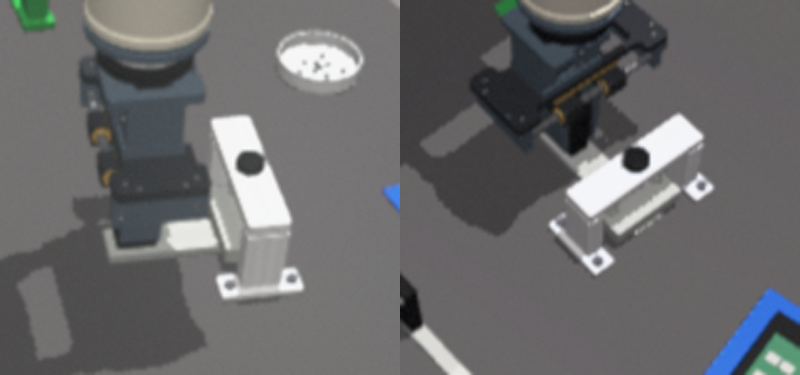

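```bash
python3 - <<'E'
from h import *
arm.sleep(.4)
print(arm.current_force().round(2),arm.current_torque().round(2),arm.current_ee_pos().round(4),arm.current_t())
y=np.radians(-12.69);ax=np.array([np.cos(y),np.sin(y)]);p=arm.current_ee_pos()
arm.grip(0.056); arm.sleep(.2)
print(arm.current_force().round(2))
p=np.array(arm.current_ee_pos())
arm.move_l([p[0],p[1],.15],feed=.1)
b=p[:2]-.05*ax
arm.move_to([*b,.25],R(np.pi+y)); arm.sleep(.2)
C=arm.get_calibration("wrist");cv2.imwrite("pics/w5.png",arm.snapshot("wrist")[:,:,::-1]);np.savez("pics/w5.npz",**{k:C[k] for k in("intrinsics","cam_to_world")})
for n in("side","scene"): cv2.imwrite(f"pics/{n}5.png",arm.snapshot(n)[:,:,::-1])
a=cv2.imread("pics/side5.png")[150:300,240:400];b=cv2.imread("pics/scene5.png")[170:320,220:380]
cv2.imwrite("pics/5.png",np.hstack([cv2.resize(i,(400,375),interpolation=cv2.INTER_CUBIC) for i in(a,b)]))
print(arm.current_t())
E
```

```text
[ 0.75 -1.14 -6.04] [ 0.04  0.42 -0.05] [ 0.5227 -0.0271  0.0231] 15.9833
[-0.54  0.43 -0.61]
19.1333
```

View pics/5.png

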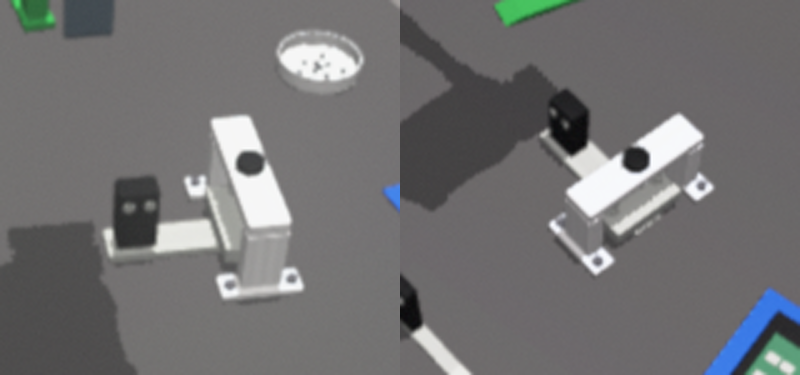

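View pics/w5.png

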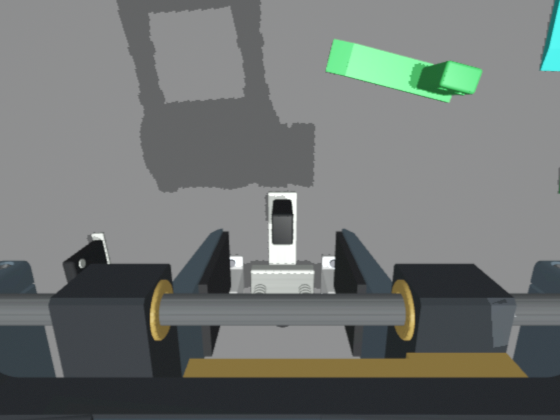

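The gauge is standing upright and centred between the feet (231–243, 258) and (322–337, 258), with its tail edge at row 194, columns 269–296. Now I'll measure it against the gap.

```bash
python3 - <<'E'
from h import *
im=cv2.imread("pics/w5.png")
cv2.imwrite("pics/w5c.png",cv2.resize(im[180:310,215:350],None,fx=4.5,fy=4.5,interpolation=cv2.INTER_CUBIC))
C=np.load("pics/w5.npz");y=np.radians(-12.69);gap=np.array([.6154,-.048]);M=np.array([[np.cos(y),np.sin(y)],[-np.sin(y),np.cos(y)]])
for n,p,z in [("tailL",(268.5,193.5),.008),("tailR",(296.5,193.5),.008),("bladeL",(270,262),.008),("bladeR",(297,262),.008),("footL",(229,258),.004),("footR",(337,258),.004)]:
    print(n,(M@(ray(C,p,z)[:2]-gap)).round(4))
s=cv2.imread("pics/scene5.png");cv2.imwrite("pics/s5c.png",cv2.resize(s[205:285,270:350],(560,560),interpolation=cv2.INTER_CUBIC))
c=arm.get_calibration("scene")
for n,p in dict(noseL=(120,60),noseR=(120,-60)).items(): pass
Mi=M.T
for q in [(.025,.017,.002),(.025,-.017,.002)]:
    uv=proj(c,[*(gap+Mi@np.array(q[:2])),q[2]]);print(uv.round(1),((uv-[270,205])*7).round())
E
```

```text
tailL [-0.1198 -0.0169]
tailR [-0.1198  0.0175]
bladeL [-0.0277 -0.0159]
bladeR [-0.0278  0.0193]
footL [-0.0315 -0.0697]
footR [-0.0316  0.0718]
[324.7 256.2] [383. 358.]
[314.1 263.9] [309. 412.]
```

View pics/w5c.png

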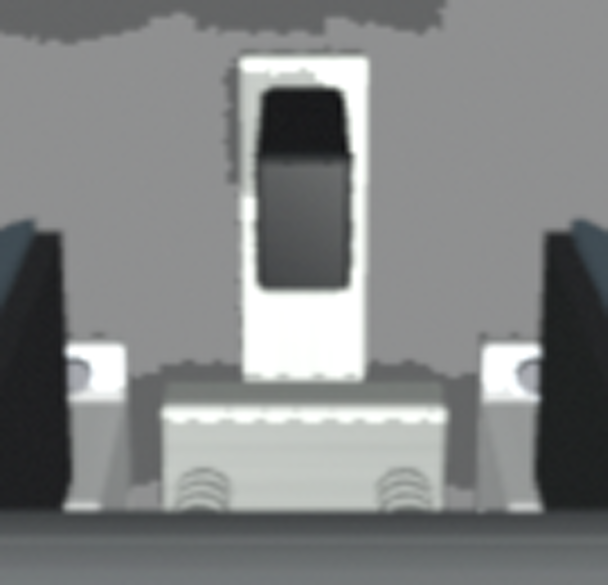

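View pics/s5c.png

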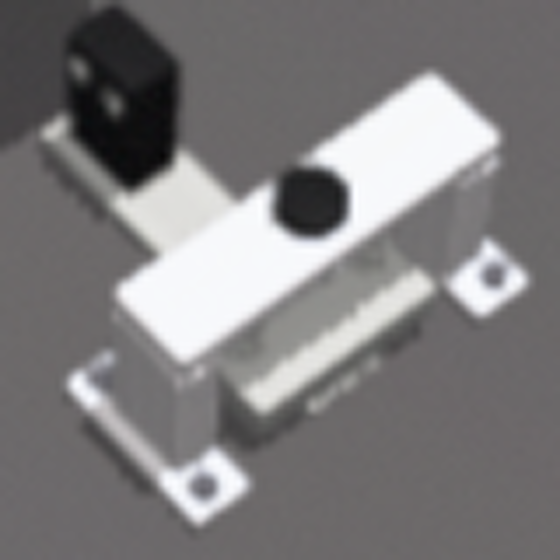

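Everything agrees: tail at x = −0.120, so the handle is at −0.095. It's within 2 mm of the centre line, under 1° off in yaw, and the nose just shows at the jaw's far edge. Handing in.

```bash
python3 - <<'E'
from h import *
print(arm.current_t(),arm.current_force().round(2)); arm.sign_off()
E
```

```text
19.1333 [-0.01 -0.6  -0.06]
the job is handed in; nothing more can be done
```

I gripped the broad gauge (the wide blade with the black handle), set it flat on the bench in front of the press and pushed it squarely under the jaw. Then I let go, backed off and handed in at 19.1 s. The arm never went near the slim gauge.

**Drag:** during the push the resistance reached about 11.5 N, then read 5–6 N. At the end point it read near zero with about 7 N downward on the tool. That went away on release, and no force was left on the arm afterwards.

**Final position:**
- **Depth:** the handle centre is about 95 mm before the middle of the jaw, and the nose edge just shows at the jaw's far side.
- **Alignment:** the gauge is within about 2 mm of the centre line and within about 1° in yaw. It looks upright and flat.

**Not fully confirmed:**
- **Jaw lift:** I didn't measure it directly; I infer it from the drag and from the blade lying under the jaw.
- **Press feet:** in the last wrist picture my first foot readings put them about 3 mm off. Their outer edges were hidden by the fingers. A closer read of the visible front edge came within about 1 mm of where it started, so I take the press as not having moved.

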